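Close the battery hatch of the lamp pack

TASK

Fit the loose hatch cover onto the lamp pack: tilt it and hook its thin front lip under the bridge at the pack's end nearer the robot, slide it gently towards the bridge until you feel it stop, then pivot its far end down until the sprung catch snaps over it and it lies flat, and let go. Go by feel: do not push hard on the thin bridge or force the cover, and leave the other things on the bench where they are.

Things in the scene. Friction and masses are not known exactly. Their poses are not given: they have to be found in the camera images.
- case: Lamp pack: grey open case fixed to the bench, 170 long (x), 104 wide (y), rim 46 high, battery cells inside below 27. Origin: centre of its underside, on the bench; -x end (round lamp socket) is nearer the robot. On its rim sits a hatch frame, 152 x 100, clamped anywhere from -12 to +12 mm off nominal along the case's x: THIS SHIFT IS NOT MEASURED, feel or see it. It stays put in use
- case_bridge (a point): Nominal (shift 0) middle of the lower edge of the bridge's face, on the case at x -45, z 54.5, axes of case. Thin bridge, takes 15 N at most: 15 deep towards -x, z 54.5 to 58, across the whole opening. The lip goes under it; the plate's front face (above the lip) stops against its face. The slot under it is 13 deep and open below
- case_seat (a point): Nominal centre of the seated cover's underside, on the case at x 0, z 49. Frame opening: x -45 to +47, y -34 to +34 from here, with the shift. Ledges 8 wide, top at this height, run along both sides; the plate rests on them; hollow between. Side rails and front deck 9 above this point, rear deck 7 above. Home, the cover's fin centre is 9 in -x and 17 above this point (plus shift in x)
- catch (a joint): Sprung steel catch at the opening's +x end, 30 wide; metres it is pushed back to +x, 0 at rest, stop 0.008. Nose overhangs the opening from 42.3 beyond case_seat (plus shift), underside 7.8 above it, front and ramp rising 64 degrees to 46 beyond and 16.5 above. The home plate's far edge pressed down with about 7 N drives it back 3 mm, then it snaps over the plate
- cover_fin (a point): Centre of the grip fin on the grey plastic cover (loose, 140 g, flat on the bench). Axes: x from its lip to its far end, z up. Fin 42 long (x), 12 thick (y), 20 high; grip it across y. Plate 90 x 62 x 7: top 10 below, underside 17 below, front face 36 off in -x, far edge 54 off in +x; top bare from 21 to 54 in +x (press there). Lip at the front: 9 long, 44 wide, 3 thick, flush with the underside
- cover: The same cover; origin: centre of the plate's underside (9 in +x and 17 below cover_fin)
- cover_lip (a point): Middle of the front end of the cover's lip, half its thickness up (45 in -x and 15.5 down from cover_fin)
- grease_jar: bystander, small jar 46 across, 34 high; origin at its underside
- eyepiece_1: bystander, black eyepiece 35 across, 42 high; origin at its underside
- objective_40: bystander, microscope objective 29 across, 46 high; origin at its underside
- screwdriver_red: bystander, lying screwdriver 149 long
- tape_1: bystander, roll of tape 62 across, 19 high; origin at its underside
- filter_1: bystander, round filter 45 across, 8 high; origin at its underside
- tweezers: bystander, lying tweezers 120 long
There are look-alikes about, which are no part of the job. Leave any purple or turquoise look-alike of the cover alone.

How it is judged:
By the outcome, as a careful person would: the job done as asked, in the order asked, and still so for the second after the job is handed in, with the robot touching nothing.
It also fails if it takes over 53 s, if anything falls off the work surface, if the arm or the gripper's body presses on something with over 40 N, if the wrist force passes 120 N, or if a joint passes its speed limit or range.

ROBOT

A 6-joint arm with a two-finger parallel gripper is mounted at the origin on a cart in front of the work surface, level with it; the furniture and walls round the work are solid. World frame = base frame: x ahead of the robot, y to its left, z up, the work surface at z = 0. Lengths are in m, angles in degrees, forces in N, time in s.
With the tool pointing down it reaches from about 0.35 to 0.875 m from the base axis. Payload 4.2 kg.
Tool frame: the origin (TCP) lies midway between the tips of the shut fingers; the grasp point (between the pads) lies 19 mm behind it; z points along the fingers, y is the line along which they close (so a half turn about z gives the same grasp; the last joint's range is limited). The gripper opens to 87 mm and grips with 3 to 60 N. Pads are 19 mm wide; open, the fingers measure 117 mm over their backs; the gripper's body (75 mm by 190 mm) begins 51 mm behind the grasp point.
Start: joints at [-59.553, 22.042, 0.453, 0, -68.411, -14.817], TCP at [0.168, -0.602, 0.223] pointing down, gripper open.
Joint ranges: [-179.83, 179.83], [-69.29, 118.12], [-61.27, 80.66], [-181.25, 117.63], [-171.15, -9.14], [-177.46, 177.46]. Speed limits (degrees/s): [159.86, 159.86, 180, 180, 180, 180].

INTERFACE

Orientations are given as [roll, pitch, yaw] about the fixed x, y, z axes, in that order (R = Rz(yaw) Ry(pitch) Rx(roll)).
In Python, from workcell import env gives the robot as it stands. The module is installed in compiled form; this text tells all that it offers. Calls block until the motion is done:
- env.goto(position, orientation): joint-space move of the TCP to a pose.
- env.move_straight(position, rotation=None, rate=0.15, force_limit=None): straight line of the TCP; rotation=None keeps the orientation; rate is the mean speed in m/s. With force_limit (N) it stops when the force on the tool has changed by that much, and returns True; else False.
- env.set_joints(angles): joint-space move.
- env.gripper_to(opening, grasp_force=None): opening from 0.0 (shut) to 1.0 (fully open); grasp_force is the grip in N (None keeps the last); returns when the fingers have stopped.
- env.dwell(seconds).
- env.inverse_kinematics(position, orientation): joint angles nearest the present ones, or None.
- env.read_state(): the state.
- env.grab_frame(name): name is "side" or "top" or "wrist"; returns a dict with "image" (420x560x3 uint8, blue, green, red), "fx", "fy", "cx", "cy" (pixels), "position" and "orientation" of the camera in the world. Camera axes: x right, y up, looking along -z (the intrinsics and any distortion apply to the point x, -y, -z); pixel columns grow to the right and rows downward; lengths in m; the calibration is good to about 2 mm. A picture is of the moment at which its call begins. There is no depth.
A pose or a line that the arm cannot do raises env.Unreachable and nothing moves.
- env.close_job(): hands the job in; it is judged then, once.
Trained networks look in a picture, given as the dict that the camera call returned (one of the last four; its "shot" number tells which), for a name from the list of things; names that differ only in an ending like _2 or _b are one class to them, and where a whole thing is asked for, a point or a joint stands for the part that bears it (a point fixed in the world has none). Each returns a list of dicts, best first, with "score" (0 to 1); they miss things now and then, are a little off and sometimes report something else, mostly with a low value. They report only what shows in the picture. A call takes as long as a camera call. They do not tell look-alikes from the thing itself.
- env.search_frame(picture, thing): "xyz" ([x, y, z] in m, in world coordinates, good to about 4 mm: the middle of the surface that is visible of it).
- env.trace(picture, thing): "mask" (420x560 bool, what is visible of it).
The state is a dict: "clock": time; "joint_positions": joint angles; "qvel": joint speeds; "joint_torque": joint torques, N m; "position": TCP position; "tool_rot": TCP orientation; "force": force on the tool from outside, world axes, zero at the start; "wrist_torque": the same for the moment, N m; "opening": opening from 0.0 (shut) to 1.0 (fully open); "finger_force": force on a finger pad.
Only numpy, scipy, OpenCV 4.12 (cv2) and the standard library are available. Lean on these libraries where they do the work, as an engineer would, in place of code of your own. Each camera call takes 0.05 s, during which the arm holds its last target. There are 200 camera calls.

## Working session

There is one attempt and no reset: what is moved stays moved. The work goes in short steps, each a Python script; the robot and the scene stay as the last script left them, time stands still between calls to the robot, and variables do not carry over. Pictures are saved under pics/ and viewed, at most 10 in all, crops included, and the job is handed in when it is done.

```bash
mkdir -p pics; python3 - <<'E'
from workcell import env
import cv2,numpy as np
s=env.read_state();print(s['clock'],s['position'],s['tool_rot'],s['opening'])
ims=[]
for n in ['side','top']:
    p=env.grab_frame(n);ims.append(p['image']);print(n,p['position'],p['orientation'],p['fx'],p['fy'],p['cx'],p['cy'],[k for k in p])
    for t in ['cover','case','cover_fin','case_bridge','case_seat','cover_lip','catch']:
        try: print(t,[(np.round(r['xyz'],3),round(r['score'],2)) for r in env.search_frame(p,t)[:4]])
        except Exception as e: print(t,e)
    cv2.imwrite(f'pics/{n}0.png',p['image'])
E
```

```text
0.0 [ 0.16825034 -0.60130931  0.22151018] [ 1.79879796e+02 -3.65299406e-03 -1.64381172e+02] 1.0012045409922037
side [ 0.40372645 -0.75900598  0.65511372] [56.01649712 -0.66426205 -7.76704826] 485.04004734122515 485.04004734122515 278.42284514837456 207.05721405025787 ['image', 'fx', 'fy', 'cx', 'cy', 'position', 'orientation', 'shot']
cover [(array([0.302, 0.202, 0.01 ]), 0.89), (array([ 0.493, -0.198,  0.009]), 0.69), (array([0.675, 0.223, 0.004]), 0.6), (array([ 0.675, -0.078,  0.028]), 0.41)]
case [(array([0.562, 0.046, 0.047]), 0.79)]
cover_fin [(array([0.3  , 0.209, 0.006]), 0.91), (array([ 0.493, -0.194,  0.009]), 0.79), (array([0.667, 0.225, 0.006]), 0.6)]
case_bridge [(array([0.558, 0.046, 0.048]), 0.7)]
case_seat [(array([0.562, 0.047, 0.049]), 0.68), (array([0.424, 0.321, 0.005]), 0.15)]
cover_lip [(array([0.303, 0.201, 0.001]), 0.85), (array([0.671, 0.225, 0.002]), 0.84), (array([ 0.493, -0.195,  0.006]), 0.79)]
catch [(array([0.608, 0.082, 0.066]), 0.38)]
top [0.28394764 0.080384   1.11751101] [ 12.38331238   0.10426119 -90.21664413] 465.35422807082375 465.35422807082375 284.1319551818531 211.52710469500562 ['image', 'fx', 'fy', 'cx', 'cy', 'position', 'orientation', 'shot']
cover [(array([0.665, 0.231, 0.008]), 0.88), (array([ 0.491, -0.186,  0.007]), 0.77), (array([0.299, 0.214, 0.008]), 0.65)]
case [(array([0.561, 0.084, 0.056]), 0.91)]
cover_fin [(array([0.667, 0.228, 0.007]), 0.93), (array([0.297, 0.219, 0.009]), 0.84), (array([ 0.494, -0.188,  0.005]), 0.66), (array([ 0.629, -0.098,  0.023]), 0.45)]
case_bridge [(array([0.559, 0.089, 0.057]), 0.67), (array([ 0.704, -0.172,  0.034]), 0.49)]
case_seat [(array([0.559, 0.082, 0.062]), 0.95)]
cover_lip [(array([0.3  , 0.212, 0.009]), 0.97), (array([0.668, 0.227, 0.009]), 0.91), (array([ 0.491, -0.185,  0.008]), 0.7)]
catch [(array([0.612, 0.086, 0.063]), 0.65)]
```

View pics/side0.png

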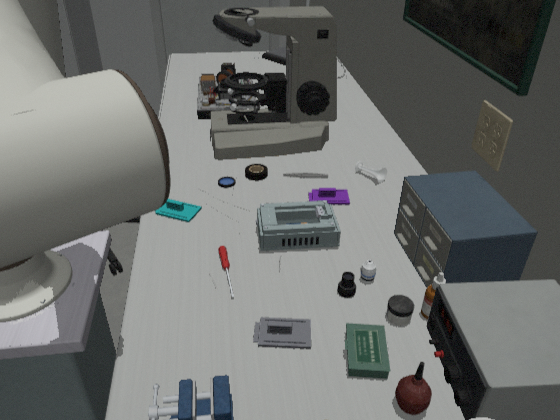

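View pics/top0.png

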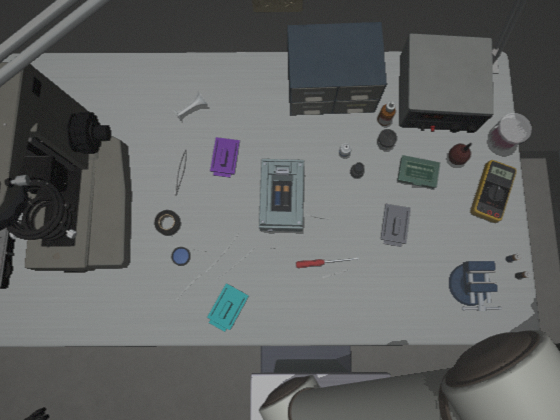

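The grey cover lies around top-pixel (396,225), lip towards the robot. The case is around (282,195), with its long side along x. The look-alikes are turquoise (228,307) and purple (226,157). Next I take wrist looks at the case and then the cover.

```bash
cat > h.py <<'E'
from workcell import env
import cv2,numpy as np
from scipy.spatial.transform import Rotation as R
def ray(p,uv,z):
    d=np.array([(uv[0]-p['cx'])/p['fx'],-(uv[1]-p['cy'])/p['fy'],-1])
    d=R.from_euler('xyz',p['orientation'],degrees=True).apply(d);o=np.array(p['position'])
    return o+d*(z-o[2])/d[2]
def rect(p,thing,near,z):
    best=None
    for r in env.trace(p,thing):
        m=r['mask'].astype(np.uint8)
        v,u=np.nonzero(m)
        if len(u)<50: continue
        c=ray(p,(u.mean(),v.mean()),z)
        d=np.hypot(*(c[:2]-near))
        if best is None or d<best[0]: best=(d,m,r['score'])
    cs,_=cv2.findContours(best[1],cv2.RETR_EXTERNAL,cv2.CHAIN_APPROX_NONE)
    c=max(cs,key=cv2.contourArea)[:,0]
    pts=np.array([ray(p,q,z)[:2] for q in c])
    return cv2.minAreaRect((pts*1000).astype(np.float32)),best[2],best[1]
E
python3 - <<'E'
from h import *
import pickle
for n,pos,near,z in [('cover',[0.47,-0.19,0.26],(.493,-.19),.004),('case',[0.52,0.082,0.32],(.56,.083),.046)]:
    env.goto(pos,[180,0,180]); s=env.read_state(); print(s['clock'],s['position'],s['joint_positions'])
    p=env.grab_frame('wrist');cv2.imwrite(f'pics/w_{n}.png',p['image']);print(p['position'],p['orientation'],p['fx'],p['cx'],p['cy'])
    pickle.dump(p,open(f'{n}.pkl','wb'))
    try: b=rect(p,n,near,z);print(n,b[:2])
    except Exception as e: print(e)
E
```

```text
2.6583 [ 0.46983227 -0.19052544  0.25991894] [-3.69868833e+00  8.94598639e+00 -1.22138705e+01  4.00275647e-03
 -6.88521911e+01 -8.63494598e+01]
[ 0.40087621 -0.18955792  0.42181421] [-1.45533784e+01 -3.25061104e-02  8.99304933e+01] 367.59078663480125 279.16612731431707 208.8261237920751
cover (((492.7294921875, -186.27301025390625), (62.832603454589844, 100.47850799560547), 79.51726531982422), 0.78)
3.85 [0.51977457 0.08114063 0.31961987] [ 2.65574871e+01  9.15971694e+00 -3.46911987e+00  1.85835255e-03
 -7.74295818e+01 -1.16608543e+02]
[0.45092145 0.08219068 0.48157883] [-1.45180017e+01 -1.01764992e-02  8.99277191e+01] 367.59078663480125 279.16612731431707 208.8261237920751
case (((559.1824951171875, 88.78181457519531), (104.48321533203125, 171.89479064941406), 88.68016815185547), 0.56)
```

```bash
python3 - <<'E'
from h import *
a=cv2.imread('pics/w_cover.png');b=cv2.imread('pics/w_case.png')
# crop around projected targets
import pickle
for n,c,z in [('cover',(.493,-.187),.0),('case',(.56,.085),.05)]:
    p=pickle.load(open(n+'.pkl','rb'))
    d=R.from_euler('xyz',p['orientation'],degrees=True).inv().apply(np.array([*c,z])-p['position'])
    u=p['cx']+p['fx']*d[0]/-d[2]; v=p['cy']-p['fy']*d[1]/-d[2]
    h=75 if n=='cover' else 100
    x0=int(u)-h;y0=int(v)-h;k=600//(2*h)
    print(n,x0,y0,k)
    cv2.imwrite(f'pics/c_{n}.png',cv2.resize(p['image'][max(y0,0):y0+2*h,x0:x0+2*h],None,fx=k,fy=k,interpolation=cv2.INTER_CUBIC))
E
```

```text
cover 206 119 4
case 181 106 3
```

View pics/c_cover.png

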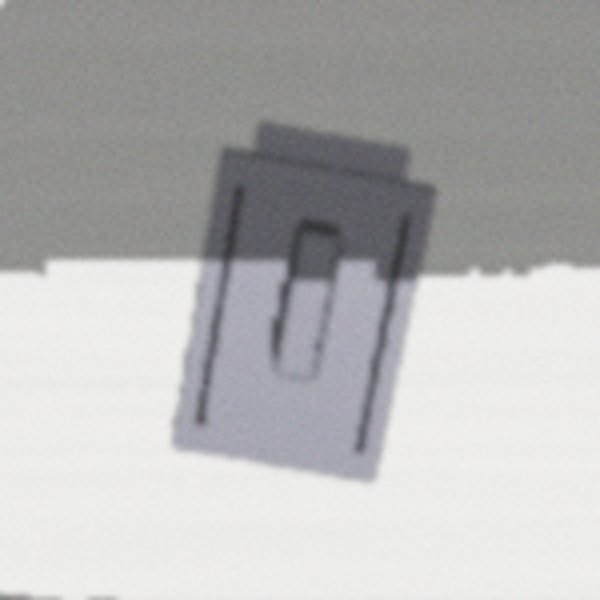

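View pics/c_case.png

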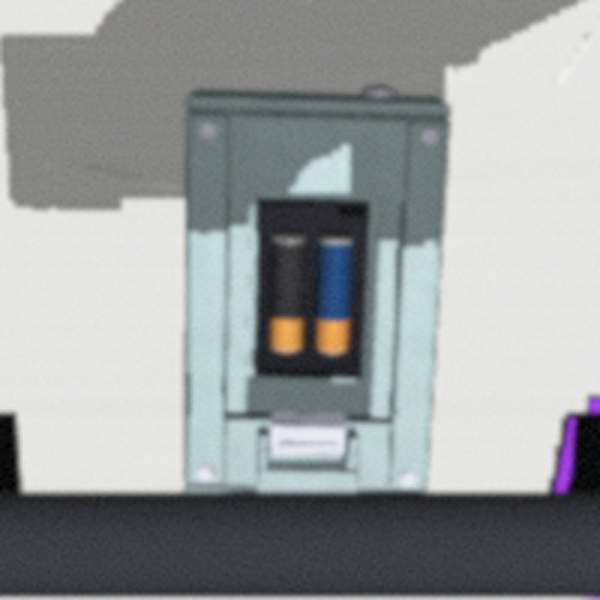

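The cover crop shows the plate's top corners at about (223,147), (435,187), (375,482) and (173,447), lip at the top and yaw about -10°. The case crop shows the opening's side lines at u≈229 and 400, its rear edge at v≈415 and the bridge edge at v≈198.

```bash
python3 - <<'E'
from h import *
import pickle
np.set_printoptions(precision=4,suppress=True)
def f(n,x0,y0,k,z,pts):
    p=pickle.load(open(n+'.pkl','rb'))
    return np.array([ray(p,(x0+(a+.5)/k-.5,y0+(b+.5)/k-.5),z)[:2] for a,b in pts])
q=f('cover',206,119,4,.007,[(223,147),(435,187),(375,482),(173,447)])
print(q, 'front mid',q[:2].mean(0),'far mid',q[2:].mean(0))
d=q[:2].mean(0)-q[2:].mean(0);print('len',np.hypot(*d),'w',np.linalg.norm(q[1]-q[0]),'yaw',np.degrees(np.arctan2(-d[1],-d[0])),np.degrees(np.arctan2(-(q[1]-q[0])[0],(q[1]-q[0])[1])))
print('fin top',f('cover',206,119,4,.027,[(318,222),(300,380)]))
print('rails',f('case',181,106,3,.058,[(229,115),(226,480),(408,115),(396,480)]))
print('screws',f('case',181,106,3,.058,[(208,130),(429,135),(204,472),(407,479)]))
print('rear',f('case',181,106,3,.056,[(228,415),(390,419)]),'front z.058',f('case',181,106,3,.058,[(260,199),(367,204)]),'front z.0545',f('case',181,106,3,.0545,[(260,199),(367,204)]))
print('case rim corners front/back',f('case',181,106,3,.046,[(188,95),(447,100),(186,491),(427,493)]))
E
```

```text
[[ 0.4465 -0.2094]
 [ 0.4578 -0.1496]
 [ 0.5459 -0.1654]
 [ 0.5349 -0.2253]] front mid [ 0.4522 -0.1795] far mid [ 0.5404 -0.1954]
len 0.08963973754663106 w 0.06086799266655481 yaw -10.22957452472437 -10.735676773115877
fin top [[ 0.4646 -0.183 ]
 [ 0.5089 -0.1878]]
rails [[0.4843 0.057 ]
 [0.6334 0.0533]
 [0.4844 0.1249]
 [0.6335 0.1236]]
screws [[0.49   0.0489]
 [0.492  0.1331]
 [0.6298 0.0443]
 [0.633  0.1281]]
rear [[0.6056 0.0545]
 [0.6075 0.1207]] front z.058 [[0.5165 0.0685]
 [0.5185 0.1099]] front z.0545 [[0.517  0.0683]
 [0.519  0.1101]]
case rim corners front/back [[0.4776 0.0405]
 [0.4796 0.1411]
 [0.6436 0.0354]
 [0.6446 0.1381]]
```

```bash
cat >> h.py <<'E'
YC=-1.6
C=R.from_euler('z',YC,degrees=True)
face=np.array([.5165,.0903])      # bridge face, middle (estimate)
TOOL=R.from_euler('xyz',[180,0,180],degrees=True)
DZ=-.0075
def pose(px,pz,t):
    """TCP pose so that the plate's front-bottom edge is px beyond bridge face (case x), height pz, tilt t"""
    Rc=C*R.from_euler('y',-t,degrees=True)
    P=np.array([*face,pz])+C.apply([px,0,0])
    return P+Rc.apply([.036,0,.017+DZ]),(Rc*TOOL).as_euler('xyz',degrees=True)
def rep(m=''):
    s=env.read_state();print(m,round(s['clock'],2),'pos',np.round(s['position'],4),'F',np.round(s['force'],1),'T',np.round(s['wrist_torque'],2),'op',round(s['opening'],3),round(float(np.max(s['finger_force'])),1));return s
E
python3 - <<'E'
from h import *
o=[180,0,180-10.4]; x,y=.487,-.1857
env.goto([x,y,.07],o)
env.gripper_to(.45)
print(env.move_straight([x,y,.0095],rate=.08,force_limit=8)); rep('down')
env.gripper_to(0,35); rep('grip')
print(env.move_straight([x,y,.16],rate=.15)); rep('up')
p,o=pose(.014,.085,18); print(p,o)
env.goto(p,o); rep('above')
w=env.grab_frame('side');cv2.imwrite('pics/s2.png',w['image'])
u=env.grab_frame('wrist');cv2.imwrite('pics/w2.png',u['image'])
cv2.imwrite('pics/s2c.png',np.hstack([cv2.resize(w['image'][150:300,200:400],(800,600))[:, :],]))
E
```

```text
False
down 7.27 pos [ 0.4874 -0.1858  0.0098] F [-0.2  0.   0.2] T [-0.05 -0.    0.04] op 0.449 0.0
grip 7.86 pos [ 0.4871 -0.1858  0.0097] F [-0.2 -0.2  2.3] T [-0.13  0.1  -0.01] op 0.133 35.0
False
up 9.01 pos [ 0.4862 -0.1855  0.1589] F [-0.5  0.2 -1.6] T [-0.01 -0.01  0.01] op 0.135 35.0
[0.56178471 0.08903508 0.10515965] [180.   18.  178.4]
above 10.12 pos [0.5618 0.0884 0.105 ] F [-0.3 -0.5 -1. ] T [ 0.    0.79 -0.01] op 0.135 35.0
```

View pics/s2c.png

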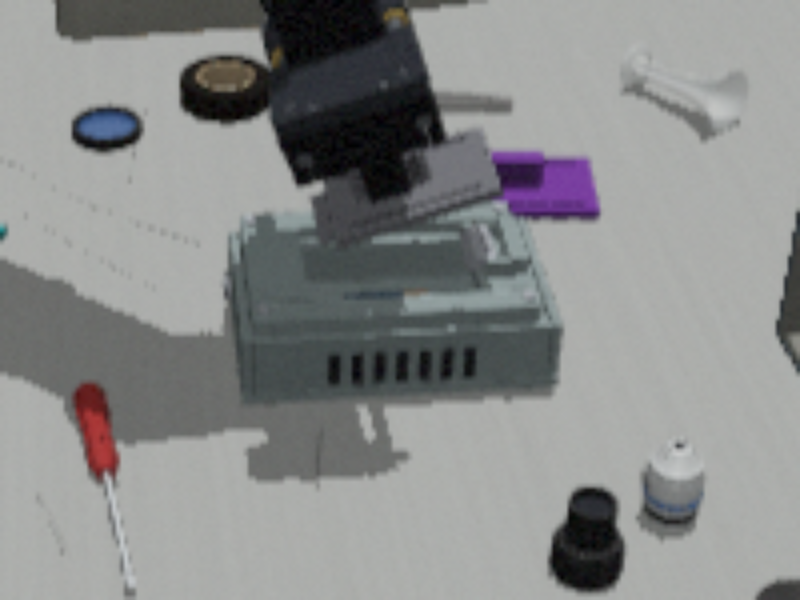

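The picture shows the cover held in the fingers at crop (400,190), tilted lip-down towards the robot, above the case opening. Now I lower it to the ledges and slide.

```bash
python3 - <<'E'
from h import *
def front(s):
    Rc=R.from_euler('xyz',s['tool_rot'],degrees=True)*TOOL.inv()
    P=s['position']-Rc.apply([.036,0,.017+DZ])
    return np.round(1000*np.r_[C.inv().apply(P-np.r_[face,0])],2)
p,o=pose(.014,.058,18); print(env.move_straight(p,rate=.08,force_limit=3)); print(front(rep('a')))
p,o=pose(.014,.044,18); hit=env.move_straight(p,rate=.012,force_limit=2.5); s=rep('ledge'); print(hit,front(s))
E
```

```text
False
a 10.72 pos [0.5621 0.0884 0.0783] F [-0.1  0.8 -1.6] T [0.02 0.77 0.01] op 0.134 35.0
[14.34 -0.62 58.17]
ledge 11.54 pos [0.5622 0.0888 0.0682] F [-1.   0.9  3.8] T [0.12 0.71 0.05] op 0.132 35.0
True [14.4  -0.24 47.98]
```

```bash
cat >> h.py <<'E'
def front(s):
    Rc=R.from_euler('xyz',s['tool_rot'],degrees=True)*TOOL.inv()
    P=s['position']-Rc.apply([.036,0,.017+DZ])
    return np.round(1000*np.r_[C.inv().apply(P-np.r_[face,0])],2)
E
python3 - <<'E'
from h import *
p,o=pose(.014,.0485,18); env.move_straight(p,rate=.02); print(front(rep('lift')))
p,o=pose(-.010,.0485,18); hit=env.move_straight(p,rate=.012,force_limit=2.5); s=rep('slide'); print(hit,front(s))
w=env.grab_frame('side');cv2.imwrite('pics/s3c.png',cv2.resize(w['image'][190:265,245:345],(800,600),interpolation=cv2.INTER_CUBIC))
E
```

```text
lift 11.79 pos [0.5618 0.0891 0.0685] F [ 0.3  0.3 -0.8] T [-0.1   0.5  -0.07] op 0.133 35.0
[13.97  0.06 48.41]
slide 12.96 pos [0.5485 0.0894 0.0687] F [ 2.  -0.7 -0.7] T [-0.16 -0.11 -0.07] op 0.135 35.0
True [ 6.700e-01 -4.000e-02  4.856e+01]
```

View pics/s3c.png

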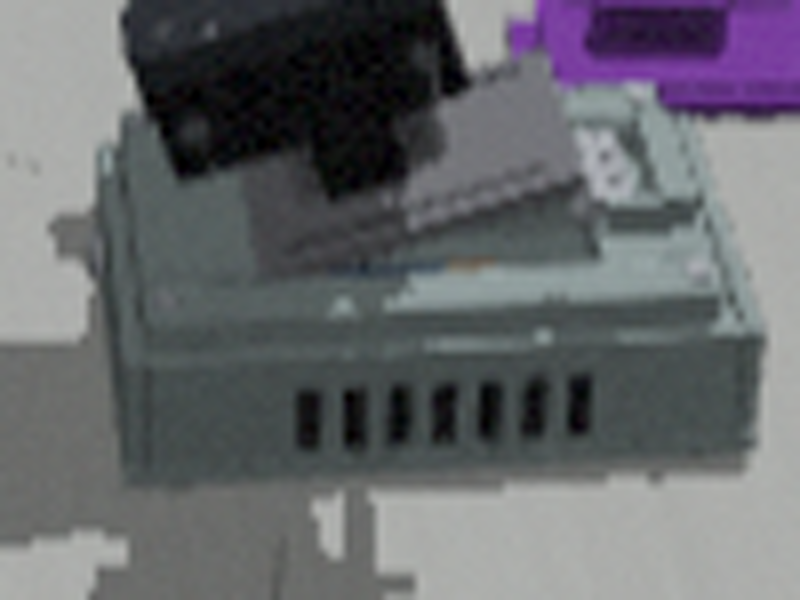

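The cover has its lip under the bridge, with the plate's front edge at crop (255,265) in line with the frame. The travel of 13.3 mm agrees with that. Next I pivot down in the grip.

```bash
python3 - <<'E'
from h import *
f0=.00067-.007*np.sin(np.radians(18))
for t in (15,12,10,8.5,7,5.5):
    p,o=pose(f0+.007*np.sin(np.radians(t))+.0002,.0484,t)
    hit=env.move_straight(p,rotation=o,rate=.02,force_limit=5); s=rep(t); print(hit,front(s),s['tool_rot'][1].round(2))
    if hit or abs(s['force'][0])>6 or s['force'][2]>6: break
E
```

```text
15 13.28 pos [0.5495 0.0886 0.0679] F [0.9 1.  0.4] T [ 0.04  0.47 -0.03] op 0.134 35.0
True [ 1.25 -0.69 48.46] 16.68
```

```bash
python3 - <<'E'
from h import *
f0=.00067-.007*np.sin(np.radians(18))
for t in (14,12,10,8.5,7,5.5):
    p,o=pose(f0+.007*np.sin(np.radians(t))+.0002,.0485,t)
    hit=env.move_straight(p,rotation=o,rate=.008,force_limit=6); s=rep(t); print(hit,front(s),s['tool_rot'][1].round(2))
    if hit or abs(s['force'][0])>7 or s['force'][2]>6: break
E
```

```text
14 13.55 pos [0.5499 0.089  0.0673] F [-0.6 -0.  -0. ] T [ 0.12  0.45 -0.02] op 0.133 35.0
True [ 1.22 -0.41 48.53] 15.42
```

```bash
python3 - <<'E'
from h import *
f0=.00067-.007*np.sin(np.radians(18))
for t in (14.5,13.5,12.5,11.5,10.5,9.5,8.5,7.5,6.5):
    p,o=pose(f0+.007*np.sin(np.radians(t))+.0002,.0485,t)
    env.move_straight(p,rotation=o,rate=.005); env.dwell(.1); s=rep(t); print(front(s),s['tool_rot'][1].round(2))
    if np.linalg.norm(s['force'])>5: break
E
```

```text
14.5 13.99 pos [0.5493 0.0889 0.0667] F [ 2.5 -1.9 -0.1] T [-0.47 -0.24 -0.06] op 0.132 35.0
[ 0.32 -0.53 48.5 ] 14.52
13.5 14.36 pos [0.5495 0.0894 0.0661] F [ 2.6 -1.4  1. ] T [-0.08 -0.1   0.03] op 0.136 35.0
[ 2.500e-01 -3.000e-02  4.848e+01] 13.53
12.5 14.72 pos [0.5498 0.0895 0.0656] F [2.  0.8 1.2] T [0.12 0.04 0.04] op 0.137 35.0
[ 0.2   0.08 48.51] 12.53
11.5 15.1 pos [0.5499 0.0894 0.0651] F [1.9 1.2 0.9] T [0.18 0.08 0.  ] op 0.135 35.0
[ 0.08  0.07 48.56] 11.54
10.5 15.47 pos [0.5501 0.0894 0.0644] F [0.  1.1 1. ] T [0.3  0.06 0.06] op 0.133 35.0
[-5.000e-02  1.000e-02  4.852e+01] 10.53
9.5 15.85 pos [0.5502 0.0893 0.0639] F [0.  0.4 2.1] T [0.23 0.19 0.01] op 0.14 35.0
[-1.900e-01 -4.000e-02  4.857e+01] 9.53
8.5 16.23 pos [0.5502 0.0893 0.0636] F [-2.9  1.4  6. ] T [0.36 0.44 0.02] op 0.137 35.0
[-0.5  -0.07 48.85] 8.51
```

```bash
python3 - <<'E'
from h import *
f0=.00067-.007*np.sin(np.radians(18))
s=env.read_state(); Rt=R.from_euler('xyz',s['tool_rot'],degrees=True)
env.gripper_to(.32); rep('open')
q=s['position']-Rt.apply([0,0,.055]); env.move_straight(q,rate=.12); rep('back')
w=env.grab_frame('side');a=w['image'][190:265,245:345]
env.gripper_to(0,20)
B=np.r_[face,0]+C.apply([f0+.076,0,0]); o=[180,0,180+YC]
env.goto(B+[0,0,.095],o); rep('over')
h=env.move_straight(B+[0,0,.050],rate=.02,force_limit=12); print(h); s=rep('press')
w=env.grab_frame('side');b=w['image'][190:265,245:345]
cv2.imwrite('pics/s4c.png',cv2.resize(np.hstack([a,b]),(800,300),interpolation=cv2.INTER_CUBIC))
E
```

```text
open 16.85 pos [0.5503 0.0893 0.0631] F [ 0.6  0.  -0.6] T [-0.02  0.34  0.01] op 0.32 0.0
back 17.46 pos [0.5416 0.0894 0.1176] F [-0.7 -0.1 -1. ] T [-0.03  0.27  0.02] op 0.324 0.0
over 18.63 pos [0.5921 0.088  0.0935] F [-0.5  0.6 -0.5] T [-0.03  0.06  0.02] op 0.006 0.0
True
press 20.38 pos [0.5916 0.0884 0.0565] F [-1.8  0.1  2.4] T [ 0.06  0.16 -0.04] op 0.006 1.8
```

View pics/s4c.png

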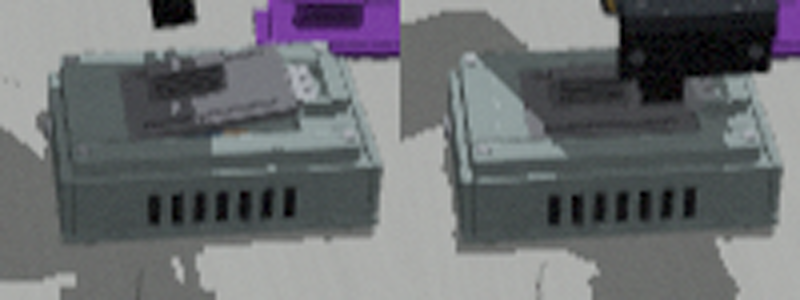

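The left half shows the released cover propped on the catch. The right half shows it lying down under the fingers. I press once more to confirm, then lift and look.

```bash
python3 - <<'E'
from h import *
s=env.read_state();B=s['position'].copy();B[2]=.050
print(env.move_straight(B,rate=.01,force_limit=10)); rep('press2')
B[2]=.12; env.move_straight(B,rate=.1); rep('up')
env.goto([.50,.085,.30],[180,0,180])
w=env.grab_frame('wrist');s=env.grab_frame('side')
d=R.from_euler('xyz',w['orientation'],degrees=True).inv().apply(np.array([.56,.089,.056])-w['position'])
u=int(w['cx']-w['fx']*d[0]/d[2]);v=int(w['cy']+w['fy']*d[1]/d[2])
a=cv2.resize(w['image'][max(v-80,0):v+80,u-60:u+60],(450,600),interpolation=cv2.INTER_CUBIC)
b=cv2.resize(s['image'][185:265,245:345],(350,280),interpolation=cv2.INTER_CUBIC)
o=np.zeros((600,800,3),np.uint8);o[:,:450]=a;o[:280,450:]=b;cv2.imwrite('pics/f.png',o);rep()
E
```

```text
True
press2 20.73 pos [0.5916 0.0883 0.0565] F [-0.7  0.2  3.6] T [ 0.05  0.2  -0.05] op 0.003 1.8
up 21.52 pos [0.591  0.0882 0.1193] F [ 0.1  0.3 -0.6] T [-0.01  0.01  0.02] op 0.004 0.0
 22.44 pos [0.4997 0.0849 0.2974] F [-0.3 -0.4 -0.5] T [-0.   -0.1  -0.03] op 0.008 0.0
```

View pics/f.png

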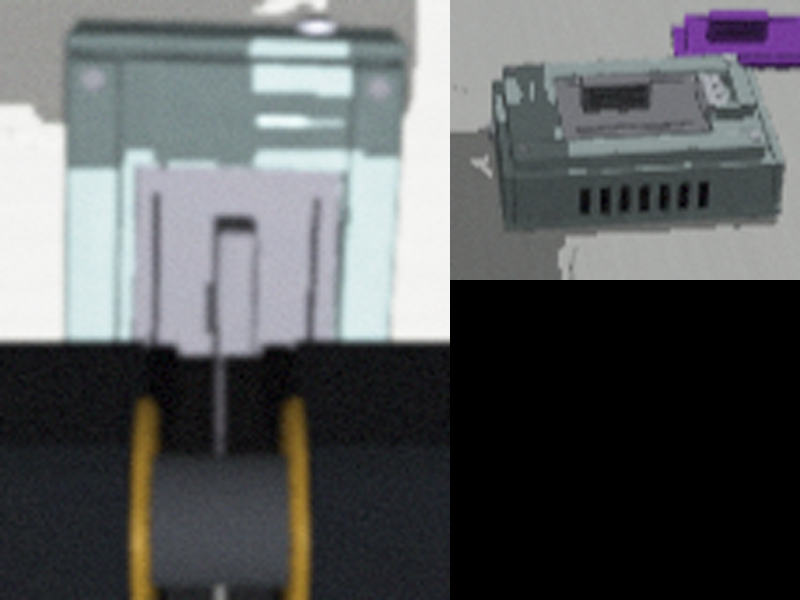

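The front face is at the bridge (wrist crop v≈168) with the lip hidden, and the cover looks flat. The catch itself isn't in view, so I press more firmly once and look at it.

```bash
python3 - <<'E'
from h import *
f0=-.0015
B=np.r_[face,0]+C.apply([f0+.077,0,0]); o=[180,0,180+YC]
env.goto(B+[0,0,.10],o)
env.move_straight(B+[0,0,.060],rate=.06)
for z in (.0565,.0555,.0548,.0540,.0532):
    env.move_straight(B+[0,0,z],rate=.01); env.dwell(.1); s=rep(z)
    if s['force'][2]>14: break
env.move_straight(B+[0,0,.12],rate=.1)
env.goto([.59,.088,.26],o); rep()
w=env.grab_frame('wrist')
d=R.from_euler('xyz',w['orientation'],degrees=True).inv().apply(np.array([.59,.089,.056])-w['position'])
u=int(w['cx']-w['fx']*d[0]/d[2]);v=int(w['cy']+w['fy']*d[1]/d[2]);print(u,v)
cv2.imwrite('pics/g.png',cv2.resize(w['image'][max(v-75,0):v+75,u-100:u+100],(800,600),interpolation=cv2.INTER_CUBIC))
E
```

```text
0.0565 24.74 pos [0.592  0.0882 0.0565] F [0.2 0.5 0. ] T [-0.03  0.03  0.05] op 0.003 0.0
0.0555 25.09 pos [0.592  0.0882 0.0564] F [-3.1 -0.1  5.1] T [ 0.04  0.69 -0.03] op 0.009 2.7
0.0548 25.44 pos [0.592  0.0882 0.0564] F [-3.4  0.7  8.5] T [0.02 1.08 0.03] op 0.006 4.3
0.054 25.79 pos [0.592  0.0882 0.0564] F [-5.2 -0.1 12.6] T [0.09 1.53 0.07] op 0.001 6.1
0.0532 26.14 pos [0.592  0.0882 0.0563] F [-5.6  1.1 15.7] T [ 0.11  1.92 -0.01] op 0.008 8.0
 27.57 pos [0.5896 0.0881 0.2598] F [ 0.7  0.4 -1. ] T [-0.    0.06 -0.05] op 0.004 0.0
278 184
```

View pics/g.png

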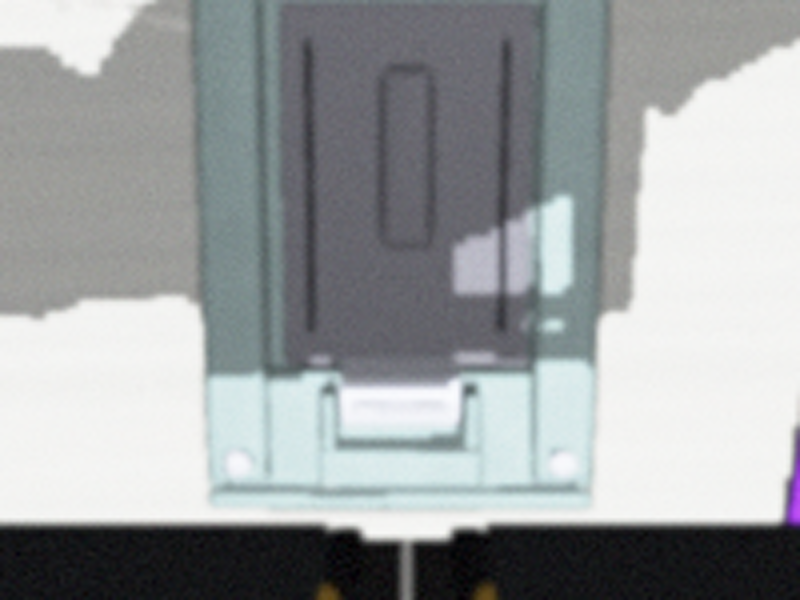

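The catch nose (crop 340–465, 358–430) overlaps the plate's far edge. The plate stayed rigid at 56.4 mm under about 16 N, so it is seated and latched. I'm handing it in.

```bash
python3 -c "
from workcell import env
print(env.close_job())"
```

```text
the job is handed in; nothing more can be done
None
```

The job is handed in at about 28 s: the hatch cover's lip is under the bridge, the plate lies flat on its ledges with the catch over its far edge, and the arm is clear; no verdict was reported back.

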